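# Start the soak timers in order

## Robot

A 6-joint arm with a two-finger parallel gripper is mounted at the origin on the work surface. World frame = base frame: x ahead of the robot, y to its left, z up, the work surface at z = 0. Lengths are in m, angles in rad, forces in N, time in s.
With the tool pointing down it reaches from about 0.375 to 0.9 m from the base axis. Payload 3.1 kg.
Tool frame: the origin (TCP) lies midway between the tips of the shut fingers; the grasp point (between the pads) lies 19 mm behind it; z points along the fingers, y is the line along which they close (so a half turn about z gives the same grasp; the last joint's range is limited). The gripper opens to 85 mm and grips with 20 to 120 N. Pads are 22 mm wide; open, the fingers measure 114 mm over their backs; the gripper's body (76 mm by 85 mm) begins 54 mm behind the grasp point. The pads swing forward as they close: fully open they stand 13 mm farther back than shut.
Start: joints at [0.963, 0.527, 1.433, -0, 1.181, -0.178], TCP at [0.26, 0.568, 0.231] pointing down, gripper open.
Joint ranges: [-3.08, 3.08], [-0.75, 2.2], [0.22, 2.44], [-1.43, 4.57], [0, 2.65], [-2.85, 2.85]. Speed limits (rad/s): [2.79, 2.79, 3.14, 3.14, 3.14, 3.14].

## Interface

Orientations are given as a unit quaternion [x, y, z, w].
In Python, from station import manip gives the robot as it stands. The module is installed in compiled form; this text tells all that it offers.
- The arm moves only by the tool apply_moves, never from a script. Its arguments are lists of equal length, an entry for each row: "claw": the gripper's target within -1 to 1 (fully open at 1, half-way at 0, shut at -1); "travel": the shift along the tool's x, y, z scaled (see below), a list of three; "turn": the turn, a rotation vector about the tool's x, y, z scaled (see below), a list of three. In form: {"claw": [claw, ...], "travel": [[dx, dy, dz], ...], "turn": [[rx, ry, rz], ...]}. A call has 1 to 5 rows; each row is the pose to reach, as a shift and turn from the pose commanded when the call began, along the tool's axes at that moment, turning the shorter way round; what a row does not reach only later rows make up. The controller multiplies each number of a shift by 800 mm and each number of a turn by 180 degrees. A row lasts 1/12 s, in which the tool goes at most 41.7 mm and 7.16 degrees, less where a joint would pass 70% of its speed; a pose out of reach is approached as far as the arm can. A call with a number of a shift or a turn outside -1 to 1 is refused whole. A call with a gripper value outside its range is refused whole. The fingers move at their own pace and stop on an object; "newtons" is the grip in N (left out, the last holds). Time passes only in rows, so rows that repeat a pose let the fingers close. It gives the time, the measured TCP pose, the force, the opening and the grip force at its end, in the units of the state.
- manip.sense(): the state, without advancing time (a new reading comes with each control period).
- manip.snapshot(name): name is "scene" or "top" or "wrist"; returns a dict with "pixels" (420x560x3 uint8, red, green, blue), "depth" (420x560 float32, m along the optical axis (not along the pixel's ray), 0 where there is no reading), "intrinsics" (3x3 intrinsics, pixels), "R" (3x3) and "t" (3): a world point X has camera coordinates R X + t. Camera axes: x right, y down, z forward; pixel columns grow to the right and rows downward; lengths in m; the calibration is good to about 2 mm. A picture is of the moment at which its call begins.
- manip.sign_off(): hands the job in; it is judged then, once.
The state is a dict: "t": time; "q": joint angles; "qd": joint speeds; "tau": joint torques, N m; "tcp_pos": TCP position; "tool_rot": TCP orientation; "force": force on the tool from outside, world axes, zero at the start; "ft_torque": the same for the moment, N m; "finger_gap": opening from 0.0 (shut) to 1.0 (fully open); "gripper_force": force on a finger pad.
Only numpy, scipy, OpenCV 4.12 (cv2) and the standard library are available. Lean on these libraries where they do the work, as an engineer would, in place of code of your own. Each camera call takes 0.05 s, during which the arm holds its last target. There are 200 camera calls.

## Task

Three closed instrument tubs are soaking: start their timers in the order the loads came in, first the one beside the round tub, then the one beside the square tub, last the one beside the long tub, by pushing the grey key on top of each down with a light touch of the fingertips, all the way, so that it stays down. Leave off the timer beside the open, empty tub. Only touch the timers, without lifting them or pushing them about, and leave everything else on the counter where it is.

Things in the scene. Friction and masses are not known exactly. Their poses are not given: they have to be found in the camera images.
- round_tub: round white tub, closed by a flat grey disc lid 94 mm across with a small grey knob in the middle (same knob on all three lids); lid top 60 mm and knob top 74 mm above the counter. Fixed to the counter. Origin: centre of its underside.
- square_tub: square white tub, closed by a flat grey square lid 94 x 94 mm with a knob; lid top 60 mm, knob top 74 mm above the counter. Fixed. Origin: centre of its underside.
- long_tub: oblong white tub, closed by a flat grey lid 64 x 132 mm (short along its x, long along its y) with a knob; lid top 60 mm, knob top 74 mm above the counter. Fixed. Origin: centre of its underside.
- open_tub: open, empty square white tub without a lid, 94 x 94 mm, 60 mm high, walls 4 mm. Fixed. Origin: centre of its underside.
- timer_round: the soak timer of the round tub: a loose white puck 64 mm across and 22 mm high, 180 to 290 g, standing about 125 mm from the tub's centre on the side away from the robot; one round grey key in the middle of its top. All four timers look alike. Origin: centre of its underside, z up.
- key_round_top (a point): centre of the top face of the key on the timer of the round tub (it moves with the key). The key is 28 mm across; up, its top is 22 mm above the puck's top (44 mm above the counter); fully down and let go it still stands 12 mm above it.
- key_round (a joint): travel of that key in m: 0 up (timer off), 0.010 fully down. It takes about 3 N to push (at most 5 N), does not spring back and stays where it is left. Its cap is sprung: under the finger the top face yields a further 1 mm per 2 N (about 1.5 mm while the key slides), and comes back when let go.
- timer_square: the soak timer of the square tub: a loose white puck 64 mm across and 22 mm high, 180 to 290 g, standing about 125 mm from the tub's centre on the side away from the robot; one round grey key in the middle of its top. All four timers look alike. Origin: centre of its underside, z up.
- key_square_top (a point): centre of the top face of the key on the timer of the square tub (it moves with the key). The key is 28 mm across; up, its top is 22 mm above the puck's top (44 mm above the counter); fully down and let go it still stands 12 mm above it.
- key_square (a joint): travel of that key in m: 0 up (timer off), 0.010 fully down. It takes about 3 N to push (at most 5 N), does not spring back and stays where it is left. Its cap is sprung: under the finger the top face yields a further 1 mm per 2 N (about 1.5 mm while the key slides), and comes back when let go.
- timer_long: the soak timer of the long tub: a loose white puck 64 mm across and 22 mm high, 180 to 290 g, standing about 125 mm from the tub's centre on the side away from the robot; one round grey key in the middle of its top. All four timers look alike. Origin: centre of its underside, z up.
- key_long_top (a point): centre of the top face of the key on the timer of the long tub (it moves with the key). The key is 28 mm across; up, its top is 22 mm above the puck's top (44 mm above the counter); fully down and let go it still stands 12 mm above it.
- key_long (a joint): travel of that key in m: 0 up (timer off), 0.010 fully down. It takes about 3 N to push (at most 5 N), does not spring back and stays where it is left. Its cap is sprung: under the finger the top face yields a further 1 mm per 2 N (about 1.5 mm while the key slides), and comes back when let go.
- timer_open: the soak timer of the open, empty tub: a loose white puck 64 mm across and 22 mm high, 180 to 290 g, standing about 125 mm from the tub's centre on the side away from the robot; one round grey key in the middle of its top. All four timers look alike. Origin: centre of its underside, z up.
- key_open_top (a point): centre of the top face of the key on the timer of the open, empty tub (it moves with the key). The key is 28 mm across; up, its top is 22 mm above the puck's top (44 mm above the counter); fully down and let go it still stands 12 mm above it.
- key_open (a joint): travel of that key in m: 0 up (timer off), 0.010 fully down. It takes about 3 N to push (at most 5 N), does not spring back and stays where it is left. Its cap is sprung: under the finger the top face yields a further 1 mm per 2 N (about 1.5 mm while the key slides), and comes back when let go.
- mirror: bystander, loose: mouth mirror, a thin steel rod 165 mm long lying between the timers. Origin: on its underside, about the middle.
- bur_pot: bystander, loose: small amber jar 26 mm across, 45 mm high, standing between two timers. Origin: on its underside, about the middle.
- probe: bystander, loose: steel probe, a thin rod 165 mm long lying between two timers. Origin: on its underside, about the middle.
- steel_cup: bystander, loose: open steel cup 64 mm across, 60 mm high, beyond the timers. Origin: on its underside, about the middle.
- jar: bystander, loose: white capped jar 54 mm across, 65 mm high, beyond the timers. Origin: on its underside, about the middle.
- handpiece: bystander, loose: steel dental handpiece 140 mm long, 18 mm thick, lying beyond the timers. Origin: on its underside, about the middle.
Things that resemble listed ones, but are neither listed nor needed, are in the scene too. What is shaped like the timer_square but pink is not meant.

How it is judged:
By the outcome, as a careful person would: the job done as asked, in the order asked, and still so for the second after the job is handed in, with the robot touching nothing.
It also fails if it takes over 48 s, if anything falls off the work surface, if the arm or the gripper's body presses on something with over 40 N, if the wrist force passes 120 N, or if a joint passes its speed limit or range.

## Working session

There is one attempt and no reset: what is moved stays moved. The work goes in short steps, Python scripts to look and compute and a tool call to move; the robot and the scene stay as the last step left them, time stands still between calls to the robot, and variables do not carry over. Pictures are saved under pics/ and viewed, at most 10 in all, crops included, and the job is handed in when it is done.

Besides the shell and the picture viewer there is one more tool, called after "Request:" by a JSON object that holds its "method" and its "body". apply_moves: Moves the arm, as the interface text tells. Shifts and turns lie within -1 to 1; 1 stands for 800 mm of shift or 180 degrees of turn. Its arguments: {"type":"object","properties":{"claw":{"type":"array","items":{"type":"number"}},"travel":{"type":"array","items":{"type":"array","items":{"type":"number"}}},"turn":{"type":"array","items":{"type":"array","items":{"type":"number"}}},"newtons":{"type":"number"}},"required":["claw","travel","turn"]}

```bash
mkdir -p pics
python3 - <<'E'
from station import manip
import cv2,numpy as np
for n in("scene","top"):
    s=manip.snapshot(n); cv2.imwrite(f"pics/{n}0.png",s["pixels"][:,:,::-1]); np.savez(f"{n}0.npz",**s)
    print(n,s["R"].round(3).tolist(),s["t"].round(3),s["intrinsics"][0])
print(manip.sense())
E
```

```text
scene [[-0.189, 0.982, 0.0], [0.786, 0.151, -0.6], [-0.589, -0.113, -0.8]] [ 0.095 -0.414  1.401] [499.23003677   0.         276.82159117]
top [[0.024, -1.0, -0.011], [-0.997, -0.024, -0.072], [0.072, 0.012, -0.997]] [-0.018  0.595  0.991] [456.17366598   0.         281.412859  ]
{'t': 0.1, 'q': array([ 9.62511387e-01,  5.28411492e-01,  1.43377042e+00,  2.27346293e-05,
        1.18142873e+00, -1.78498300e-01]), 'qd': array([ 0.00090038, -0.00151747, -0.00313673,  0.00012512, -0.0008773 ,
        0.00089248]), 'tau': array([ 1.25333436e-04, -4.43303704e+01, -1.78585964e+01, -2.05570227e-04,
        3.84210551e-03,  1.71776031e-05]), 'tcp_pos': array([0.26001236, 0.56763292, 0.23040916]), 'tool_rot': array([ 2.13247321e-01,  9.76997729e-01, -9.27893365e-04, -3.96480574e-04]), 'force': array([-0.79844733, -0.3777837 , -0.41434211]), 'ft_torque': array([ 0.01923684, -0.02198568, -0.02246598]), 'gripper_force': 0.0, 'finger_gap': 1.0011655321953685}
```

View pics/top0.png

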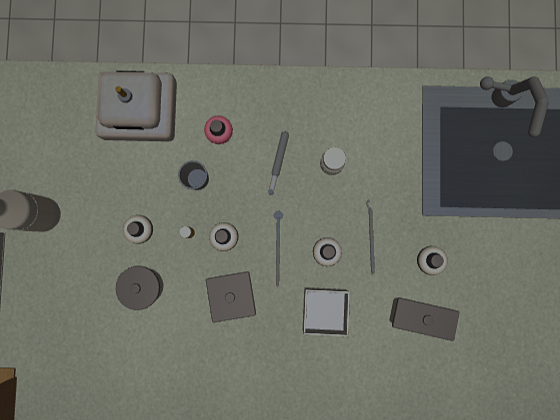

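View pics/scene0.png

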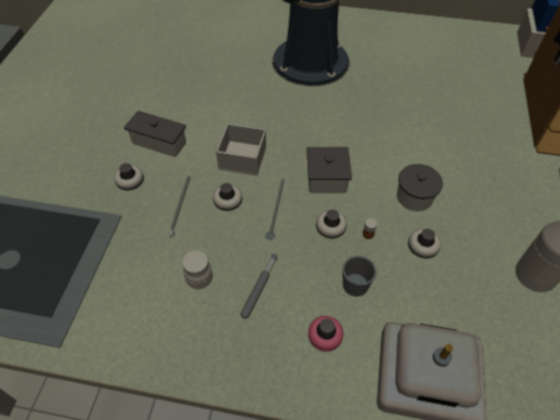

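Top view: the timers' keys are at (137,229) beside the round tub (138,288), (222,236) beside the square tub (231,297), (326,252) beside the open tub (326,311), and (435,260) beside the long tub (426,319). The scene view agrees: (427,237), (332,217), (227,190) and (126,171). Possible mix-ups are the pink look-alike at top (217,127) and the open tub's timer at (326,252). Next I'll measure the key tops in both views.

```bash
cat > h.py <<'E'
import numpy as np,cv2
def cloud(s):
    K,R,t,d=s["intrinsics"],s["R"],s["t"],s["depth"]
    v,u=np.indices(d.shape)
    c=np.stack([(u-K[0,2])/K[0,0]*d,(v-K[1,2])/K[1,1]*d,d],-1)
    return (c-t)@R
def key(s,px,r=16,zr=(.032,.056)):
    """key top: dark pixels near px whose height is about that of the key; circle fit"""
    P=cloud(s);u,v=px
    w=np.zeros(P.shape[:2],bool);w[v-r:v+r,u-r:u+r]=1
    m=w&(P[...,2]>zr[0])&(P[...,2]<zr[1])&(s["depth"]>0)
    z=np.percentile(P[m][:,2],75); m&=abs(P[...,2]-z)<.003
    Q=P[m]; (c,rad)=cv2.minEnclosingCircle((Q[:,:2]*1000).astype(np.float32))
    return np.r_[Q.mean(0)*1000,c,rad,m.sum()].round(1)
E
python3 - <<'E'
from h import *
px={"top":dict(round=(137,229),square=(222,236),open=(326,252),long=(435,260)),"scene":dict(round=(427,237),square=(332,217),open=(227,190),long=(126,171))}
for n in px:
    s=np.load(n+"0.npz");P=cloud(s)
    print(n,"counter z",P[350:400,200:280,2].mean() if n=="top" else P[80:120,200:260,2].mean())
    for k,p in px[n].items(): print(k,key(s,p))
s=np.load("top0.npz");P=cloud(s)
for k,p in dict(round=(138,288),square=(231,297),open=(326,311),long=(426,319),cup=(194,175),jar=(334,160)).items():
    print(k,np.median(P[p[1]-3:p[1]+4,p[0]-3:p[0]+4].reshape(-1,3),0).round(3))
t=cv2.imread("pics/top0.png");a=cv2.resize(t[205:345,100:300],(800,560),interpolation=2);cv2.imwrite("pics/crop.png",a)
E
```

```text
top counter z 0.0038777600845102595
round [563.  319.1  43.5 562.7 318.9  13.6 107. ]
square [550.9 126.   43.5 551.1 125.9  13.6 107. ]
open [ 522.4 -106.    43.7  522.9 -106.6   13.4  101. ]
long [ 509.6 -339.7   43.1  509.3 -339.7   13.8  117. ]
scene counter z 0.00299592125639938
round [564.3 318.5  44.3 563.8 318.3  14.2 117. ]
square [551.8 124.9  43.7 551.7 124.7  14.6 112. ]
open [ 523.9 -107.6   44.2  523.4 -108.2   15.1   96. ]
long [ 510.4 -340.7   44.1  509.7 -341.4   14.2   96. ]
round [0.436 0.292 0.073]
square [0.422 0.097 0.073]
open [ 0.39  -0.107  0.003]
long [ 0.388 -0.308  0.073]
cup [0.688 0.198 0.004]
jar [ 0.717 -0.113  0.064]
```

View pics/crop.png

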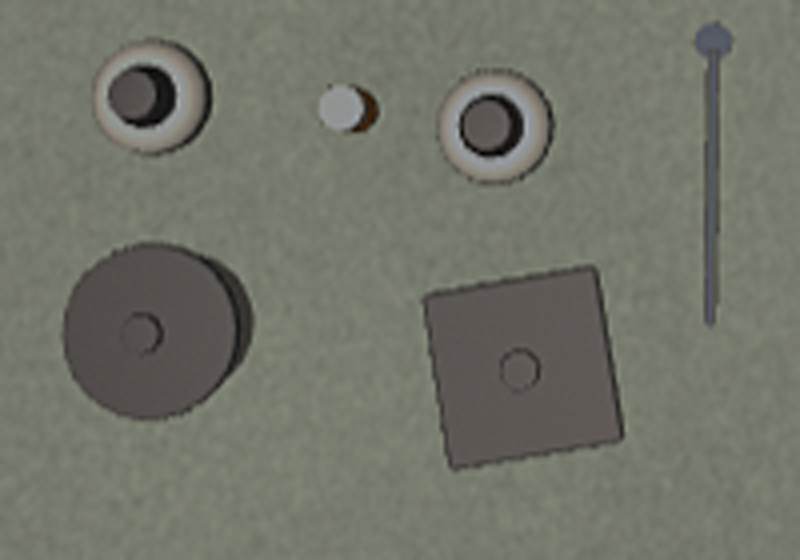

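The crop shows the round tub's timer key at crop (132,95) and the square tub's at (490,125). Both views agree to about 1 mm with key tops at z = 44 mm, and the tub-to-timer distances are about 130 mm. I'll use round (563,319), square (551,125), long (510,-340), and approach with the fingers shut.

```bash
cat > go.py <<'E'
import sys,numpy as np
from scipy.spatial.transform import Rotation as R
from station import manip
s=manip.sense();r=R.from_quat(s["tool_rot"])
g=np.array([float(a) for a in sys.argv[1:4]])/1000
print((s["tcp_pos"]*1000).round(1),s["force"].round(2),s["finger_gap"].round(3),round(s["t"],2),"z",r.as_matrix()[:,2].round(4))
print("travel",(r.inv().apply(g-s["tcp_pos"])/.8).round(5))
E
python3 go.py 563 319 120
```

```text
Traceback (most recent call last):
  File "go.py", line 6, in <module>
    print((s["tcp_pos"]*1000).round(1),s["force"].round(2),s["finger_gap"].round(3),round(s["t"],2),"z",r.as_matrix()[:,2].round(4))
                                                           ^^^^^^^^^^^^^^^^^^^^^
AttributeError: 'float' object has no attribute 'round'
```

Request:
{"method": "apply_moves", "body": {"claw": [-1,-1,-1,-1,-1], "travel": [[-0.474,-0.125,0],[-0.474,-0.125,0],[-0.474,-0.125,0],[-0.474,-0.125,0],[-0.474,-0.125,0]], "turn": [[0,0,0],[0,0,0],[0,0,0],[0,0,0],[0,0,0]]}}

```text
t: 0.52
tcp_pos: [0.4222, 0.4345, 0.2309]
tool_rot: [0.213, 0.977, -0.0, -0.0]
force: [0.4, 1.1, 1.3]
finger_gap: 0.296
gripper_force: 0.0
```

```bash
python3 go.py 563 319 120
```

```text
Traceback (most recent call last):
  File "go.py", line 6, in <module>
    print((s["tcp_pos"]*1000).round(1),s["force"].round(2),s["finger_gap"].round(3),round(s["t"],2),"z",r.as_matrix()[:,2].round(4))
                                                           ^^^^^^^^^^^^^^^^^^^^^
AttributeError: 'float' object has no attribute 'round'
```

Request:
{"method": "apply_moves", "body": {"claw": [-1,-1,-1,-1,-1], "travel": [[-0.22,-0.058,0],[-0.22,-0.058,0],[-0.22,-0.058,0],[-0.22,-0.058,0],[-0.22,-0.058,0]], "turn": [[0,0,0],[0,0,0],[0,0,0],[0,0,0],[0,0,0]]}}

```text
t: 0.93
tcp_pos: [0.5666, 0.3162, 0.2308]
tool_rot: [0.215, 0.977, -0.0, 0.001]
force: [0.0, 0.9, 0.1]
finger_gap: -0.002
gripper_force: 0.0
```

```bash
sed -i 's/s\["finger_gap"\].round(3)/round(s["finger_gap"],3)/' go.py; python3 go.py 563.5 319 60
```

```text
[566.6 316.2 230.8] [0.03 0.88 0.14] -0.002 0.93 z [ 0.0026 -0.0015 -1.    ]
travel [0.00568 0.00162 0.21353]
```

Request:
{"method": "apply_moves", "body": {"claw": [-1,-1,-1,-1,-1], "travel": [[0.005,0.0015,0.05],[0.005,0.0015,0.1],[0.005,0.0015,0.15],[0.005,0.0015,0.2],[0.005,0.0015,0.2]], "turn": [[0,0,0],[0,0,0],[0,0,0],[0,0,0],[0,0,0]]}}

```text
t: 1.35
tcp_pos: [0.5518, 0.3205, 0.0614]
tool_rot: [0.213, 0.977, -0.005, -0.009]
force: [-1.6, -1.5, -1.2]
finger_gap: -0.004
gripper_force: 0.0
```

Request:
{"method": "apply_moves", "body": {"claw": [-1,-1], "travel": [[0,0,0],[0,0,0]], "turn": [[0,0,0],[0,0,0]]}}

```text
t: 1.52
tcp_pos: [0.56, 0.3239, 0.073]
tool_rot: [0.213, 0.977, 0.001, 0.001]
force: [0.7, -0.8, 0.8]
finger_gap: -0.001
gripper_force: 0.0
```

```bash
python3 go.py 563.5 319 47
```

```text
[560.  323.9  73. ] [ 0.69 -0.85  0.8 ] -0.001 1.52 z [ 0.0025  0.001  -1.    ]
travel [-0.00641 -0.00381  0.03249]
```

Request:
{"method": "apply_moves", "body": {"claw": [-1,-1,-1,-1], "travel": [[0,0,0],[0,0,0],[0,0,0],[0,0,0]], "turn": [[0,0,0],[0,0,0],[0,0,0],[0,0,0]]}}

```text
t: 1.85
tcp_pos: [0.5599, 0.3236, 0.0735]
tool_rot: [0.213, 0.977, 0.001, 0.002]
force: [-0.5, 0.1, -0.1]
finger_gap: -0.003
gripper_force: 0.0
```

```bash
python3 go.py 563.5 319 47
```

```text
[559.9 323.6  73.5] [-0.51  0.06 -0.13] -0.003 1.85 z [ 0.0035  0.0012 -1.    ]
travel [-0.00641 -0.00344  0.03318]
```

Request:
{"method": "apply_moves", "body": {"claw": [-1,-1,-1,-1,-1], "travel": [[-0.002,-0.001,0.007],[-0.0045,-0.0025,0.015],[-0.0065,-0.0035,0.022],[-0.0065,-0.0035,0.028],[-0.0065,-0.0035,0.028]], "turn": [[0,0,0],[0,0,0],[0,0,0],[0,0,0],[0,0,0]]}}

```text
t: 2.27
tcp_pos: [0.5615, 0.3177, 0.047]
tool_rot: [0.213, 0.977, -0.001, -0.001]
force: [-0.3, -0.6, -0.7]
finger_gap: 0.002
gripper_force: 0.0
```

Request:
{"method": "apply_moves", "body": {"claw": [-1,-1], "travel": [[0,0,0],[0,0,0]], "turn": [[0,0,0],[0,0,0]]}}

```text
t: 2.43
tcp_pos: [0.5624, 0.3184, 0.0486]
tool_rot: [0.213, 0.977, -0.0, -0.0]
force: [-0.5, -0.3, 0.4]
finger_gap: -0.004
gripper_force: 0.0
```

```bash
python3 go.py 563.5 319 32
```

```text
[562.4 318.4  48.6] [-0.48 -0.26  0.4 ] -0.004 2.43 z [-4.e-04 -1.e-04 -1.e+00]
travel [-0.00093  0.00121  0.02078]
```

Request:
{"method": "apply_moves", "body": {"claw": [-1,-1,-1,-1,-1], "travel": [[0,0,0.0025],[0,0,0.005],[0,0,0.0075],[0,0,0.01],[0,0,0.01]], "turn": [[0,0,0],[0,0,0],[0,0,0],[0,0,0],[0,0,0]]}}

```text
t: 2.85
tcp_pos: [0.5626, 0.3186, 0.0409]
tool_rot: [0.213, 0.977, 0.0, 0.0]
force: [0.2, 0.4, 2.3]
finger_gap: 0.002
gripper_force: 1.0
```

Request:
{"method": "apply_moves", "body": {"claw": [-1,-1,-1,-1,-1], "travel": [[0,0,0.0025],[0,0,0.005],[0,0,0.0075],[0,0,0.0075],[0,0,0.0075]], "turn": [[0,0,0],[0,0,0],[0,0,0],[0,0,0],[0,0,0]]}}

```text
t: 3.27
tcp_pos: [0.5626, 0.3185, 0.0349]
tool_rot: [0.213, 0.977, 0.0, 0.0]
force: [-0.4, 0.6, 2.3]
finger_gap: 0.001
gripper_force: 1.2
```

```bash
python3 go.py 563.5 319 32
```

```text
[562.6 318.5  34.9] [-0.36  0.64  2.34] 0.001 3.27 z [ 3.e-04  2.e-04 -1.e+00]
travel [-0.00075  0.00097  0.0036 ]
```

Contact is made, with the key sliding at about 2–3 N. I'll continue to the end stop, where the force rises.

Request:
{"method": "apply_moves", "body": {"claw": [-1,-1,-1,-1], "travel": [[0,0,0.0015],[0,0,0.003],[0,0,0.003],[0,0,0.003]], "turn": [[0,0,0],[0,0,0],[0,0,0],[0,0,0]]}}

```text
t: 3.6
tcp_pos: [0.5626, 0.3185, 0.0325]
tool_rot: [0.213, 0.977, 0.0, 0.0]
force: [0.5, 0.3, 3.6]
finger_gap: -0.001
gripper_force: 1.5
```

Request:
{"method": "apply_moves", "body": {"claw": [-1,-1,-1,-1], "travel": [[0,0,0.001],[0,0,0.002],[0,0,0.002],[0,0,0.002]], "turn": [[0,0,0],[0,0,0],[0,0,0],[0,0,0]]}}

```text
t: 3.93
tcp_pos: [0.5627, 0.3186, 0.0313]
tool_rot: [0.213, 0.977, 0.0, 0.0]
force: [-0.1, 0.3, 5.6]
finger_gap: 0.001
gripper_force: 2.7
```

Request:
{"method": "apply_moves", "body": {"claw": [-1,-1,-1], "travel": [[0,0,0.001],[0,0,0.001],[0,0,0.001]], "turn": [[0,0,0],[0,0,0],[0,0,0]]}}

```text
t: 4.18
tcp_pos: [0.5627, 0.3186, 0.0307]
tool_rot: [0.213, 0.977, 0.0, 0.0]
force: [-0.4, 0.7, 6.8]
finger_gap: 0.001
gripper_force: 3.3
```

Request:
{"method": "apply_moves", "body": {"claw": [-1,-1,-1,-1,-1], "travel": [[0,0,-0.01],[0,0,-0.03],[0,0,-0.06],[0,0,-0.09],[0,0,-0.1]], "turn": [[0,0,0],[0,0,0],[0,0,0],[0,0,0],[0,0,0]]}}

```text
t: 4.6
tcp_pos: [0.5638, 0.3188, 0.113]
tool_rot: [0.213, 0.977, 0.001, 0.002]
force: [0.9, 0.2, -0.2]
finger_gap: 0.004
gripper_force: 0.0
```

```bash
python3 go.py 551.5 125.5 120
```

```text
[563.8 318.8 113. ] [ 0.95  0.22 -0.22] 0.004 4.6 z [ 0.004   0.0011 -1.    ]
travel [-0.08669 -0.22606 -0.00905]
```

Request:
{"method": "apply_moves", "body": {"claw": [-1,-1,-1,-1,-1], "travel": [[-0.012,-0.03,0],[-0.028,-0.073,0],[-0.046,-0.12,0],[-0.063,-0.164,0],[-0.075,-0.195,0]], "turn": [[0,0,0],[0,0,0],[0,0,0],[0,0,0],[0,0,0]]}}

```text
t: 5.02
tcp_pos: [0.5505, 0.1488, 0.1093]
tool_rot: [0.214, 0.977, -0.001, -0.001]
force: [-0.0, -0.5, -1.6]
finger_gap: 0.004
gripper_force: 0.0
```

Request:
{"method": "apply_moves", "body": {"claw": [-1,-1,-1,-1,-1], "travel": [[-0.007,-0.018,0],[-0.012,-0.03,0],[-0.012,-0.031,0],[-0.012,-0.031,0],[-0.012,-0.031,0]], "turn": [[0,0,0],[0,0,0],[0,0,0],[0,0,0],[0,0,0]]}}

```text
t: 5.43
tcp_pos: [0.5503, 0.1259, 0.1099]
tool_rot: [0.213, 0.977, 0.0, -0.0]
force: [-0.4, -0.5, -0.3]
finger_gap: -0.001
gripper_force: 0.0
```

```bash
python3 - <<'E'
from h import *
from station import manip
for n,p in(("top",(137,229)),("scene",(427,237))):
    print(n,key(manip.snapshot(n),p,zr=(.028,.056)))
E
python3 go.py 551.5 125.5 50
```

```text
top [565.5 330.3  34.8 565.7 330.    5.8  10. ]
scene [563.7 318.   34.2 563.6 318.1  14.3 119. ]
[550.4 126.3 110. ] [ 0.78  0.28 -0.31] -0.001 5.53 z [ 0.e+00  2.e-04 -1.e+00]
travel [-0.00172 -0.00034  0.07498]
```

The round key is now 10 mm down (44.3 to 34.2) and its puck hasn't moved. Next is the square tub's timer.

Request:
{"method": "apply_moves", "body": {"claw": [-1,-1,-1,-1,-1], "travel": [[-0.0015,0,0.015],[-0.0015,0,0.035],[-0.0015,0,0.055],[-0.0015,0,0.068],[-0.0015,0,0.073]], "turn": [[0,0,0],[0,0,0],[0,0,0],[0,0,0],[0,0,0]]}}

```text
t: 5.95
tcp_pos: [0.5501, 0.1251, 0.0494]
tool_rot: [0.213, 0.977, -0.0, -0.002]
force: [-0.6, -0.7, 0.1]
finger_gap: 0.001
gripper_force: 0.0
```

Request:
{"method": "apply_moves", "body": {"claw": [-1,-1,-1], "travel": [[0,0,0],[0,0,0],[0,0,0]], "turn": [[0,0,0],[0,0,0],[0,0,0]]}}

```text
t: 6.2
tcp_pos: [0.5521, 0.1247, 0.0522]
tool_rot: [0.213, 0.977, 0.0, 0.001]
force: [-0.1, -0.3, -0.3]
finger_gap: -0.004
gripper_force: 0.0
```

```bash
python3 go.py 551.5 125.5 34
```

```text
[552.1 124.7  52.2] [-0.08 -0.31 -0.32] -0.004 6.2 z [ 0.0013  0.     -1.    ]
travel [0.00106 0.00055 0.02277]
```

Request:
{"method": "apply_moves", "body": {"claw": [-1,-1,-1,-1,-1], "travel": [[0,0,0.0025],[0,0,0.005],[0,0,0.0075],[0,0,0.01],[0,0,0.0125]], "turn": [[0,0,0],[0,0,0],[0,0,0],[0,0,0],[0,0,0]]}}

```text
t: 6.62
tcp_pos: [0.5516, 0.1246, 0.0418]
tool_rot: [0.213, 0.977, 0.0, 0.0]
force: [-0.4, 0.1, 1.8]
finger_gap: 0.002
gripper_force: 1.2
```

Request:
{"method": "apply_moves", "body": {"claw": [-1,-1,-1,-1,-1], "travel": [[0,0,0.0025],[0,0,0.005],[0,0,0.0075],[0,0,0.0095],[0,0,0.0095]], "turn": [[0,0,0],[0,0,0],[0,0,0],[0,0,0],[0,0,0]]}}

```text
t: 7.03
tcp_pos: [0.5516, 0.1246, 0.0339]
tool_rot: [0.213, 0.977, 0.0, 0.0]
force: [0.1, -0.4, 2.8]
finger_gap: -0.001
gripper_force: 1.4
```

Request:
{"method": "apply_moves", "body": {"claw": [-1,-1,-1,-1], "travel": [[0,0,0.001],[0,0,0.002],[0,0,0.002],[0,0,0.002]], "turn": [[0,0,0],[0,0,0],[0,0,0],[0,0,0]]}}

```text
t: 7.37
tcp_pos: [0.5516, 0.1246, 0.0326]
tool_rot: [0.213, 0.977, 0.0, 0.0]
force: [0.6, 0.1, 2.1]
finger_gap: -0.005
gripper_force: 1.5
```

Not at the stop yet, so I'll press another 2.4 mm.

Request:
{"method": "apply_moves", "body": {"claw": [-1,-1,-1,-1], "travel": [[0,0,0.001],[0,0,0.002],[0,0,0.003],[0,0,0.003]], "turn": [[0,0,0],[0,0,0],[0,0,0],[0,0,0]]}}

```text
t: 7.7
tcp_pos: [0.5517, 0.1246, 0.0305]
tool_rot: [0.213, 0.977, 0.0, 0.0]
force: [-1.3, 0.3, 7.5]
finger_gap: 0.002
gripper_force: 3.5
```

The force rose to 7.5 N, so the key is at its stop. Lifting now.

Request:
{"method": "apply_moves", "body": {"claw": [-1,-1,-1,-1,-1], "travel": [[0,0,-0.01],[0,0,-0.03],[0,0,-0.06],[0,0,-0.09],[0,0,-0.1]], "turn": [[0,0,0],[0,0,0],[0,0,0],[0,0,0],[0,0,0]]}}

```text
t: 8.12
tcp_pos: [0.5527, 0.1248, 0.1128]
tool_rot: [0.213, 0.977, 0.001, 0.002]
force: [1.0, -0.0, 0.4]
finger_gap: -0.001
gripper_force: 0.0
```

```bash
python3 go.py 510 -340 112
```

```text
[552.7 124.8 112.8] [ 0.99 -0.03  0.39] -0.001 8.12 z [ 4.e-03  2.e-04 -1.e+00]
travel [-0.19346 -0.55041  0.00068]
```

Request:
{"method": "apply_moves", "body": {"claw": [-1,-1,-1,-1,-1], "travel": [[-0.007,-0.02,0],[-0.02,-0.056,0],[-0.034,-0.097,0],[-0.048,-0.138,0],[-0.062,-0.178,0]], "turn": [[0,0,0],[0,0,0],[0,0,0],[0,0,0],[0,0,0]]}}

```text
t: 8.53
tcp_pos: [0.5362, -0.0265, 0.1095]
tool_rot: [0.213, 0.977, 0.0, -0.001]
force: [1.1, -0.1, -0.2]
finger_gap: 0.003
gripper_force: 0.0
```

Request:
{"method": "apply_moves", "body": {"claw": [-1,-1,-1,-1,-1], "travel": [[-0.014,-0.041,0],[-0.029,-0.082,0],[-0.043,-0.123,0],[-0.058,-0.164,0],[-0.072,-0.205,0]], "turn": [[0,0,0],[0,0,0],[0,0,0],[0,0,0],[0,0,0]]}}

```text
t: 8.95
tcp_pos: [0.5204, -0.2, 0.1095]
tool_rot: [0.213, 0.977, 0.0, -0.001]
force: [0.4, -1.1, -0.2]
finger_gap: -0.0
gripper_force: 0.0
```

Request:
{"method": "apply_moves", "body": {"claw": [-1,-1,-1,-1,-1], "travel": [[-0.014,-0.041,0],[-0.029,-0.08,0],[-0.04,-0.115,0],[-0.049,-0.14,0],[-0.054,-0.155,0]], "turn": [[0,0,0],[0,0,0],[0,0,0],[0,0,0],[0,0,0]]}}

```text
t: 9.37
tcp_pos: [0.5082, -0.332, 0.1094]
tool_rot: [0.214, 0.977, -0.0, -0.0]
force: [-0.1, 0.4, -1.1]
finger_gap: -0.001
gripper_force: 0.0
```

Request:
{"method": "apply_moves", "body": {"claw": [-1,-1,-1,-1], "travel": [[-0.003,-0.009,0],[-0.003,-0.009,0],[-0.003,-0.009,0],[-0.003,-0.009,0]], "turn": [[0,0,0],[0,0,0],[0,0,0],[0,0,0]]}}

```text
t: 9.7
tcp_pos: [0.5079, -0.335, 0.1098]
tool_rot: [0.213, 0.977, 0.001, -0.001]
force: [-0.2, -0.0, -0.1]
finger_gap: 0.002
gripper_force: 0.0
```

```bash
python3 - <<'E'
from h import *
from station import manip
P=dict(top=dict(round=(137,229),square=(222,236),open=(326,252)),scene=dict(round=(427,237),square=(332,217),open=(227,190)))
for n in P:
    s=manip.snapshot(n)
    for k,p in P[n].items(): print(n,k,key(s,p,zr=(.028,.056)))
E
python3 go.py 510 -340 50
```

```text
top round [562.5 319.4  32.8 562.7 319.8  13.9 109. ]
top square [551.  125.9  33.4 550.6 126.1  13.8 103. ]
top open [ 522.7 -106.2   43.1  522.6 -106.5   13.6  108. ]
scene round [563.5 317.8  34.  563.9 318.1  14.4 120. ]
scene square [552.6 124.9  34.7 551.4 125.4  13.9 104. ]
scene open [ 523.5 -107.3   44.3  525.5 -107.5   14.9   97. ]
[ 508.1 -335.2  110.1] [0.26 0.52 0.01] 0.002 9.8 z [-7.e-04  9.e-04 -1.e+00]
travel [-0.00469 -0.00456  0.07506]
```

Both keys read as down, and I'll average more frames at the end. Now the long tub's timer.

Request:
{"method": "apply_moves", "body": {"claw": [-1,-1,-1,-1,-1], "travel": [[-0.0015,-0.0015,0.015],[-0.003,-0.003,0.035],[-0.0047,-0.0046,0.055],[-0.0047,-0.0046,0.068],[-0.0047,-0.0046,0.073]], "turn": [[0,0,0],[0,0,0],[0,0,0],[0,0,0],[0,0,0]]}}

```text
t: 10.22
tcp_pos: [0.509, -0.3404, 0.0493]
tool_rot: [0.213, 0.977, 0.001, -0.002]
force: [-0.4, 0.2, 0.8]
finger_gap: 0.004
gripper_force: 0.0
```

Request:
{"method": "apply_moves", "body": {"claw": [-1,-1,-1], "travel": [[0,0,0],[0,0,0],[0,0,0]], "turn": [[0,0,0],[0,0,0],[0,0,0]]}}

```text
t: 10.47
tcp_pos: [0.5104, -0.342, 0.0523]
tool_rot: [0.213, 0.977, -0.0, 0.001]
force: [-0.2, 0.3, -0.1]
finger_gap: 0.005
gripper_force: 0.0
```

```bash
python3 go.py 510 -340 34
```

```text
[ 510.4 -342.    52.3] [-0.2   0.25 -0.06] 0.005 10.47 z [ 9.e-04 -9.e-04 -1.e+00]
travel [0.00151 0.00214 0.02291]
```

Request:
{"method": "apply_moves", "body": {"claw": [-1,-1,-1,-1,-1], "travel": [[0.0007,0.001,0.0025],[0.001,0.0015,0.005],[0.001,0.0015,0.0075],[0.001,0.0015,0.01],[0.001,0.0015,0.0125]], "turn": [[0,0,0],[0,0,0],[0,0,0],[0,0,0],[0,0,0]]}}

```text
t: 10.88
tcp_pos: [0.5098, -0.3404, 0.0418]
tool_rot: [0.213, 0.977, -0.0, 0.0]
force: [-0.1, 0.9, 1.5]
finger_gap: 0.001
gripper_force: 1.2
```

Request:
{"method": "apply_moves", "body": {"claw": [-1,-1,-1,-1,-1], "travel": [[0,0,0.0025],[0,0,0.005],[0,0,0.0075],[0,0,0.0095],[0,0,0.0095]], "turn": [[0,0,0],[0,0,0],[0,0,0],[0,0,0],[0,0,0]]}}

```text
t: 11.3
tcp_pos: [0.5098, -0.3404, 0.0339]
tool_rot: [0.213, 0.977, 0.0, 0.0]
force: [-0.6, 0.8, 2.8]
finger_gap: -0.0
gripper_force: 1.4
```

Request:
{"method": "apply_moves", "body": {"claw": [-1,-1,-1,-1], "travel": [[0,0,0.001],[0,0,0.002],[0,0,0.003],[0,0,0.003]], "turn": [[0,0,0],[0,0,0],[0,0,0],[0,0,0]]}}

```text
t: 11.63
tcp_pos: [0.5098, -0.3404, 0.0318]
tool_rot: [0.213, 0.977, -0.0, 0.0]
force: [-1.6, 0.6, 5.2]
finger_gap: -0.002
gripper_force: 2.2
```

Request:
{"method": "apply_moves", "body": {"claw": [-1,-1,-1], "travel": [[0,0,0.001],[0,0,0.002],[0,0,0.002]], "turn": [[0,0,0],[0,0,0],[0,0,0]]}}

```text
t: 11.88
tcp_pos: [0.5098, -0.3404, 0.0305]
tool_rot: [0.213, 0.977, -0.0, 0.0]
force: [-0.6, 0.9, 6.7]
finger_gap: 0.004
gripper_force: 3.5
```

The long tub's key is at its stop. I'll lift clear and check.

Request:
{"method": "apply_moves", "body": {"claw": [-1,-1,-1,-1,-1], "travel": [[0,0,-0.01],[0,0,-0.03],[0,0,-0.07],[0,0,-0.11],[0,0,-0.15]], "turn": [[0,0,0],[0,0,0],[0,0,0],[0,0,0],[0,0,0]]}}

```text
t: 12.3
tcp_pos: [0.509, -0.34, 0.1507]
tool_rot: [0.213, 0.977, 0.0, -0.001]
force: [-0.3, -0.3, -0.4]
finger_gap: 0.001
gripper_force: 0.0
```

Request:
{"method": "apply_moves", "body": {"claw": [-1,-1,-1,-1,-1], "travel": [[0.02,-0.02,-0.04],[0.04,-0.04,-0.08],[0.06,-0.06,-0.1],[0.07,-0.07,-0.1],[0.07,-0.07,-0.1]], "turn": [[0,0,0],[0,0,0],[0,0,0],[0,0,0],[0,0,0]]}}

```text
t: 12.72
tcp_pos: [0.4336, -0.3687, 0.2308]
tool_rot: [0.215, 0.977, -0.001, 0.0]
force: [0.7, 0.3, 0.4]
finger_gap: 0.001
gripper_force: 0.0
```

Run:
```python
from h import *
from station import manip
P=dict(top=dict(round=(137,229),square=(222,236),open=(326,252),long=(435,260)),scene=dict(round=(427,237),square=(332,217),open=(227,190),long=(126,171)))
for n in P:
    S=[manip.snapshot(n) for _ in range(5)]
    for k,p in P[n].items():
        try: print(n,k,np.mean([key(s,p,zr=(.028,.056)) for s in S],0).round(1))
        except Exception as e: print(n,k,"hidden")
    cv2.imwrite(f"pics/{n}9.png",S[-1]["pixels"][:,:,::-1])
print(manip.sense()["tcp_pos"],manip.sense()["t"])
```

```text
top round [562.7 319.2  33.4 562.7 319.6  13.9 106.4]
top square [550.9 125.7  33.5 550.9 125.9  13.6 102.4]
top open [ 522.6 -106.6   43.5  522.4 -106.5   13.6  107. ]
top long [ 509.  -339.5   33.2  509.  -339.6   13.7  105.6]
scene round [563.9 318.3  34.3 563.1 318.1  14.4 117.8]
scene square [552.  124.7  34.3 551.9 124.8  14.1 105.8]
scene open [ 523.6 -107.7   44.2  523.  -107.7   14.7  100.6]
scene long [ 510.5 -341.    34.5  510.  -340.7   14.8   85.8]
[ 0.43580596 -0.36751118  0.22945542] 13.2167
```

View pics/scene9.png

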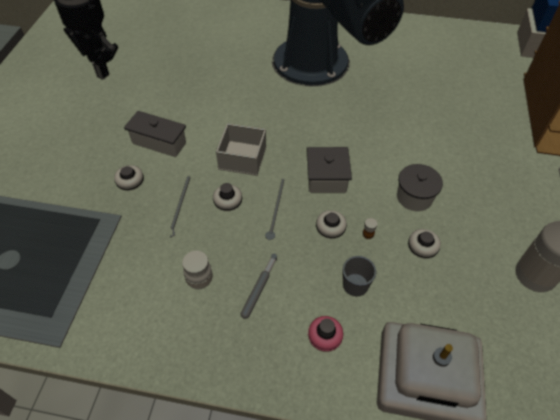

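The keys at (427,238), (332,218) and (127,173) are down by about 10 mm in both views. The open tub's key at (227,190) is still up, nothing has moved, and the arm is clear.

```bash
python3 -c "
from station import manip
print(manip.sign_off())"
```

```text
the job is handed in; nothing more can be done
None
```

The round, square and long tubs' timers were started in that order with their keys fully down, the open tub's timer was left off, nothing else moved, and the job was handed in at about 13 s.

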